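# Lock a pen blank at the length stop of the cut-off board

## Robot

A 6-joint arm with a two-finger parallel gripper is mounted at the origin on the work surface; the furniture and walls round the work are solid. World frame = base frame: x ahead of the robot, y to its left, z up, the work surface at z = 0. Lengths are in mm, angles in degrees, forces in N, time in s.
With the tool pointing down it reaches from about 350 to 975 mm from the base axis. Payload 7.1 kg.
Tool frame: the origin (TCP) lies at the very end of the fingers, on their centre line; the grasp point (between the pads) lies 19 mm behind it (bot.grip_depth is the z of the grasp point in the tool frame, in mm); z points along the fingers, y is the line along which they close (so a half turn about z gives the same grasp; the last joint's range is limited). The gripper opens to 88 mm and grips with 3 to 60 N. Pads are 20 mm wide; open, the fingers measure 115 mm over their backs; the gripper's body (75 mm by 178 mm) begins 61 mm behind the grasp point.
Start: joints at [75.974, 24.242, 93.386, -0, 62.372, -1.089], TCP at [139.898, 609.125, 186.375] pointing down, gripper open.
Joint ranges: [-172.04, 172.04], [-51.8, 120.97], [4.93, 147.93], [-75.15, 255.16], [6.16, 154.13], [-145.62, 145.62]. Speed limits (degrees/s): [136.94, 136.94, 172.46, 180, 180, 180].

## Interface

Orientations are given as [roll, pitch, yaw] about the fixed x, y, z axes, in that order (R = Rz(yaw) Ry(pitch) Rx(roll)).
In Python, from workcell import bot gives the robot as it stands.
- The arm moves only by the shell command python3 -m inch 'ROWS' [FORCE]. ROWS is JSON, a list of rows, each an object of numbers: "x", "y", "z": the shift along the world's x, y, z in cm; "spin": the turn about the world's z in rad; "jaw": the finger opening in cm, from 0 to 8.78. A call has 1 to 10 rows; each row is the pose to reach, as a shift and turn from the pose commanded when the call began; what a row does not reach only later rows make up. A row lasts 1/8 s, in which the tool goes at most 62.5 mm and 10.7 degrees, less where a joint would pass 70% of its speed; a pose out of reach is approached as far as the arm can. A call with a gripper value outside its range is refused whole. The fingers move at their own pace and stop on an object; FORCE is the grip in N (left out, the last holds). Time passes only in rows, so rows that repeat a pose let the fingers close. It gives the time, the measured TCP pose, the force, the opening and the grip force at its end, in the units of the state.
- bot.state(): the state, without advancing time (a new reading comes with each control period).
- bot.camera(name): name is "scene" or "top"; returns a dict with "color" (480x640x3 uint8, red, green, blue), "fovy" (degrees; the focal length in pixels is half the picture's height over the tangent of half this angle, whatever the lens; pixels are square), "cx", "cy" (the principal point, pixels), "k1" (the pictures are not rectified: a ray, as slopes to the right and down, at radius r is drawn at 1 + k1 r^2 times it, then the intrinsics apply), "eye" and "rotation" of the camera in the world. Camera axes: x right, y up, looking along -z (the intrinsics and any distortion apply to the point x, -y, -z); pixel columns grow to the right and rows downward; lengths in mm; the calibration is good to about 2 mm. A picture is of the moment at which its call begins. There is no depth.
- bot.sign_off(): hands the job in; it is judged then, once.
The state is a dict: "clock": time; "joints": joint angles; "dq": joint speeds; "joint_efforts": joint torques, N m; "ee_pos": TCP position; "orientation": TCP orientation; "force": force on the tool from outside, world axes, zero at the start; "wrist_torque": the same for the moment, N m; "width": opening from 0.0 (shut) to 1.0 (fully open); "gripper_force": force on a finger pad.
Only numpy, scipy, OpenCV 4.12 (cv2) and the standard library are available. Lean on these libraries where they do the work, as an engineer would, in place of code of your own. Each camera call takes 0.05 s, during which the arm holds its last target. There are 200 camera calls.

## Task

Get the square pen blank ready for sawing on the cut-off board: push it with the fingers flat against the fence and along it up to the length stop, then push the red cam lever round until its cam grips the blank firmly and holds it there. Only push, with the fingers: do not pick up the blank, and leave the try square, pencil and tin beside the board where they are.

Things in the scene. Friction and masses are not known exactly. Their poses are not given: they have to be found in the camera images.
- board: cut-off board, plywood 140 x 290 x 12 mm, screwed to the bench. Origin under its middle at bench height (top at z = 12 mm); x points away from the robot to the fence, y left along the fence, away from the stop. Fence: rigid wooden bar along the far edge, 26 mm high above the board, y = -140 to +140 mm. Behind the bench, from world x = 0.57 m on, stand a cabinet and (left) a tall steel rack.
- fence_face (a point): point on the fence's flat face (board x = +48, y = 0 mm), at the level of the board's top; axes as the board's. The blank must lie flat against this face.
- stop_face (a point): point on the length stop's face that looks left, to +y (board x = +37, y = -120 mm), at the level of the board's top; axes as the board's. The stop is a rigid dark wooden block at the right end, in front of the fence, board x = +14 to +48 and y = -140 to -120 mm, 24 mm high above the board, with a brass screw head on it up to 36 mm.
- blank: square pen blank of dark wood with white waxed ends, 22 x 140 x 22 mm, long axis along its own y, 40 to 90 g, lying loose on the board away from fence and stop. Origin at the centre of its underside. Home (against fence and stop) its origin is at x = +37, y = -50 mm in the board's frame, its y axis along the board's y.
- cam_pivot (a point): upright axis of the cam lever, at the level of the board's top (board x = -1.7, y = -85 mm). Here the lever widens to an eccentric disc of 22 mm radius whose centre lies 8 mm off the pivot; a nut on top reaches 29 mm above the board. With the lever open the cam starts 6 to 10 mm clear of a blank lying home.
- lever_end (a point): point in the round end of the red cam lever, 85 mm from the pivot, 10 mm above the board's top. The lever is a straight bar 14 mm wide that points from the pivot to here, ending in a disc 20 mm across (95 mm from the pivot), 1 to 19 mm above the board's top. Open, its end juts out over the board's near edge.
- cam_lever (a joint): cam lever angle (rad): 0 open (points at -165 degrees, from board x toward board y, i.e. to the robot) to 1.80 (limit, points left); starts at 0 to 0.6. Grows clockwise from above: push its end left, then away from you. Stays where left (0.12 N m). Cam meets a blank at home at about 1.40, then grips harder and locks by friction: 10 to 15 N at 70 mm from the pivot is firm.
- try_square: try square lying flat, walnut stock and steel blade, 138 x 86 x 14 mm, on the bench left of the board; leave it alone. Origin under its middle.
- maroon_pencil: maroon pencil lying on the bench just left of the board, 121 mm long, 8 mm thick; leave it alone. Origin under its middle.
- wax_tin: round tin of wax paste, 63 mm across, 27 mm high, on the bench left of the board; leave it alone. Origin under its middle.

How it is judged (in metres and radians):
On the way, in this order (a step that is already met when the one before it is completed fails the run):
1. the blank lies flat against the fence and up against the stop (gaps under 2.5 mm) (x of blank in the frame of board above 0.0345 m and y of blank in the frame of board below -0.0475 m and angle between the y axis of blank and the y axis of board, either way round below 0.035 rad), for 0.2 s.
2. the cam lever is swung round and grips the blank with more than 8 N (value of joint cam_lever above 1.2 rad and contact force between cam_lever and blank above 8 N), for 0.2 s.
At the end, for the whole second after the job is handed in: The blank lies flat on the board against fence and stop (gaps under 2.5 mm, within 2 degrees of the fence) at rest, and the cam, left alone, presses on it with more than 8 N (all of step 1 and all of step 2 and z of blank in the frame of board below 0.015 m and linear speed of blank below 0.01 m/s); the robot touches nothing.
It fails at once if the blank was lifted off the board (8 mm) or tipped (z of blank in the frame of board above 0.02 m or angle between blank's own z axis and vertical above 0.35 rad).
It fails at once if the try square, pencil or tin was moved by more than 15 mm (distance of any of try_square, maroon_pencil, wax_tin from where it was at the start of the episode above 0.015 m).
It also fails if it takes over 58 s, if anything falls off the work surface, if the arm or the gripper's body presses on something with over 40 N, if the wrist force passes 120 N, or if a joint passes its speed limit or range.

## Working session

There is one attempt and no reset: what is moved stays moved. The work goes in short steps, Python scripts to look and compute and a shell command to move; the robot and the scene stay as the last step left them, time stands still between calls to the robot, and variables do not carry over. Pictures are saved under pics/ and viewed, at most 10 in all, crops included, and the job is handed in when it is done.

```bash
mkdir -p pics; ls
python3 - <<'E'
from workcell import bot
import cv2
for n in("scene","top"):
    c=bot.camera(n); cv2.imwrite(f"pics/{n}0.png",c["color"][:,:,::-1])
    print({k:v for k,v in c.items() if k!="color"})
print(bot.state())
E
```

```text
pics
{'fovy': 53.73369197950137, 'cx': 311.8057134992071, 'cy': 241.8484399155191, 'k1': -0.08035621710466427, 'eye': array([-46.00040723, 519.15334017, 535.66507054]), 'rotation': array([  56.29158333,    0.9045057 , -140.22650496])}
{'fovy': 51.01285928847253, 'cx': 320.4706759437397, 'cy': 241.21886777827334, 'k1': -0.12322606768392483, 'eye': array([ 386.66517224,  -22.30219459, 1159.43631817]), 'rotation': array([  2.71079988,  -0.88369903, -91.23420322])}
{'clock': 0.1, 'joints': array([ 7.59751420e+01,  2.42784515e+01,  9.34254772e+01, -1.42091777e-03,
        6.23736747e+01, -1.08889532e+00]), 'dq': array([-0.05824607, -0.03251155, -0.06820413, -0.05053   , -0.12708346,
        0.04347315]), 'joint_efforts': array([ 1.87195797e-04, -5.45617425e+01, -2.74323893e+01,  6.45760400e-02,
        1.88656838e-02, -4.99445639e-05]), 'ee_pos': array([139.76742687, 608.61485745, 185.7077348 ]), 'orientation': array([-1.79922387e+02, -2.16948339e-04,  1.67064697e+02]), 'force': array([-0.42030373, -0.60368034, -0.17143657]), 'wrist_torque': array([ 0.03283223, -0.00701641, -0.01883737]), 'gripper_force': 0.0, 'width': 1.0012139744788715}
```

View pics/scene0.png

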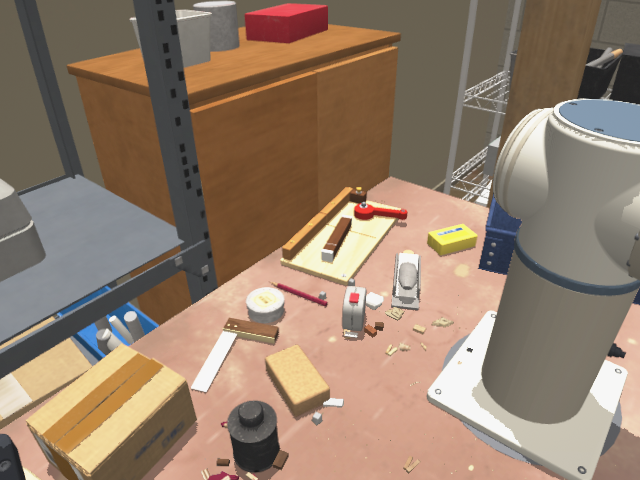

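View pics/top0.png

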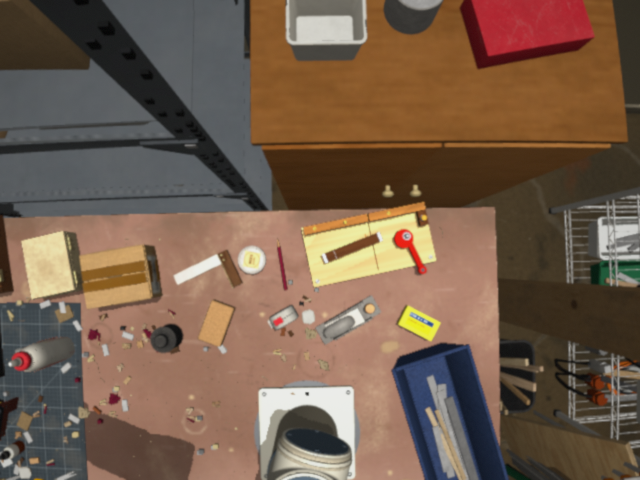

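The scene view shows the board with its corners at about (285,265), (350,190), (403,218) and (350,280), the blank at (338,238) and the red lever at (365,212) to (405,214). In the top view, the fence runs (303,232) to (425,207), the blank's ends are at (325,257) and (379,238), the cam is at (403,238) and the lever end is at (421,269).

```bash
cat > h.py <<'E'
import numpy as np, cv2
from scipy.spatial.transform import Rotation as R
from workcell import bot
def ray(c,uv):
    f=240/np.tan(np.radians(c["fovy"]/2))
    K=np.array([[f,0,c["cx"]],[0,f,c["cy"]],[0,0,1.]])
    # forward model: drawn=(1+k1 r^2)*true -> OpenCV's k1
    p=cv2.undistortPointsIter(np.array(uv,float).reshape(-1,1,2),K,np.array([c["k1"],0,0,0,0.]),None,None,(3,100,1e-12)).reshape(-1,2)
    d=np.c_[p[:,0],-p[:,1],-np.ones(len(p))]
    return d@R.from_euler("xyz",c["rotation"],degrees=True).as_matrix().T
def plane(c,uv,z):
    d=ray(c,uv); return c["eye"]+d*((z-c["eye"][2])/d[:,2])[:,None]
def tri(c1,uv1,c2,uv2):
    out=[]
    for a,b in zip(ray(c1,uv1),ray(c2,uv2)):
        s=np.linalg.lstsq(np.c_[a,-b],c2["eye"]-c1["eye"],rcond=None)[0]
        p=c1["eye"]+a*s[0];q=c2["eye"]+b*s[1]; out.append(np.r_[(p+q)/2,np.linalg.norm(p-q)])
    return np.array(out)
def crop(c,x0,y0,x1,y1,k):
    return cv2.resize(c["color"][y0:y1,x0:x1,::-1],None,fx=k,fy=k,interpolation=cv2.INTER_CUBIC)
E
python3 - <<'E'
from h import *
t=bot.camera("top");s=bot.camera("scene")
a=crop(t,290,190,450,300,5);b=crop(s,275,175,415,285,5)
cv2.imwrite("pics/t1.png",a);cv2.imwrite("pics/s1.png",b)
for n,c,(x0,y0,x1,y1) in(("t",t,(290,190,450,300)),("s",s,(275,175,415,285))):
    hsv=cv2.cvtColor(c["color"],cv2.COLOR_RGB2HSV)
    m=np.zeros((480,640),np.uint8);m[y0:y1,x0:x1]=1
    H,S,V=cv2.split(hsv)
    red=(((H<6)|(H>174))&(S>200)&(V>110)).astype(np.uint8)*m
    brd=((H>17)&(H<32)&(S<140)&(V>170)).astype(np.uint8)*m
    for nm,k in(("red",red),("brd",brd)):
        cs=max(cv2.findContours(k,0,2)[0],key=cv2.contourArea)
        print(n,nm,cv2.contourArea(cs),cv2.minAreaRect(cs),cv2.approxPolyDP(cs,3,True).reshape(-1,2).tolist())
E
```

```text
t red 245.0 ((410.1538391113281, 251.23074340820312), (46.594810485839844, 14.97690486907959), 56.30992889404297) [[397, 232], [395, 242], [409, 248], [421, 272], [423, 266], [411, 239], [401, 238], [405, 230]]
t brd 5676.5 ((368.61175537109375, 244.3734588623047), (61.01804733276367, 126.45965576171875), 78.31063079833984) [[428, 225], [418, 227], [411, 213], [309, 236], [303, 234], [302, 227], [313, 285], [414, 265], [407, 250], [396, 248], [392, 242], [400, 228], [413, 233], [423, 263], [436, 260]]
s red 89.0 ((380.5, 209.5), (7.0, 51.0), 90.0) [[355, 208], [362, 213], [374, 209], [406, 212], [371, 206], [369, 210]]
s brd 3906.0 ((336.93011474609375, 239.61679077148438), (72.85445404052734, 97.90711212158203), 33.91743087768555) [[394, 219], [374, 217], [360, 221], [353, 216], [356, 203], [348, 202], [291, 260], [280, 259], [353, 281], [350, 276]]
```

View pics/t1.png

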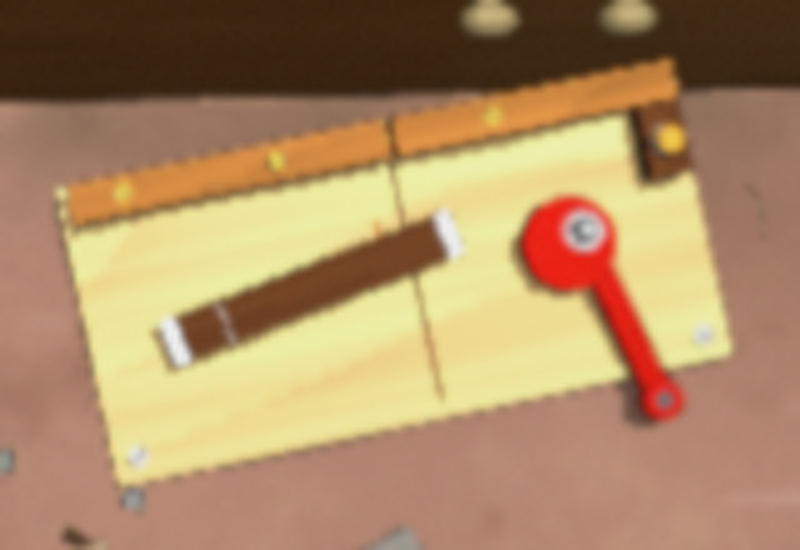

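View pics/s1.png

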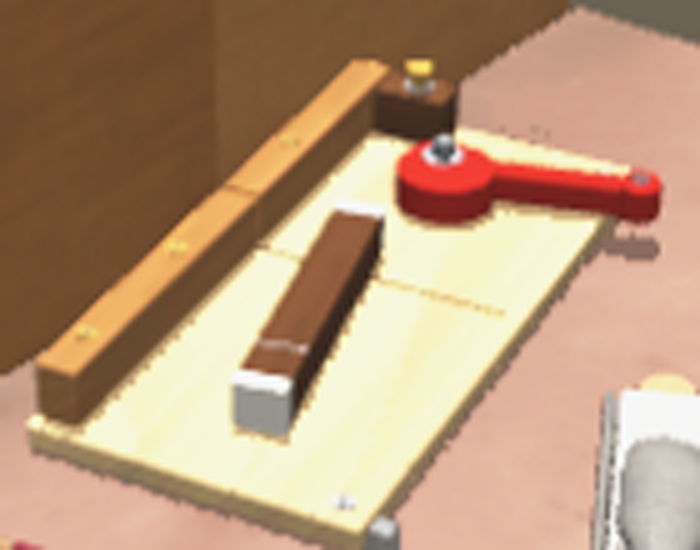

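The top crop shows the nut at (583,231), lever-end dot at (663,400), stop screw at (671,138), and blank ends at (157,325)/(178,370) and (443,210)/(463,255). The scene crop shows the nut at (443,148), the dot at (641,179), the screw at (419,70), and the blank's top corners at (233,373), (293,378), (335,207) and (384,208).

Run:
```python
from h import *
t=bot.camera("top");s=bot.camera("scene")
T=lambda p:(np.array(p,float)+.5)/5-.5+[290,190]
S=lambda p:(np.array(p,float)+.5)/5-.5+[275,175]
names=["nut","leverdot","brass","fscrL","fscrM","fscrR","cornNL","bl L far","bl L near","bl R far","bl R near"]
tp=T([(583,231),(663,400),(671,138),(123,193),(277,161),(493,116),(118,487),(157,325),(178,370),(443,210),(463,255)])
sp=S([(443,148),(641,179),(419,65),(86,333),(178,247),(288,142),(362,527),(233,373),(293,378),(335,207),(384,208)])
P=tri(t,tp,s,sp)
for n,p in zip(names,P):print(n,p.round(1))
print("board z12 NL,NR,FL", plane(t,T([(118,487),(732,353),(60,188)]),12).round(1).tolist())
print("fence foot z12 L,R",plane(t,T([(75,231),(632,115)]),12).round(1).tolist())
b=plane(t,tp[7:],34);print("blank z34",b.round(1).tolist())
print("scene blank z34",plane(s,sp[7:],34).round(1).tolist())
print("dot z31?",plane(t,tp[1:2],31),"nut z41",plane(t,tp[:1],41),plane(s,sp[:1],41),"brass z48",plane(t,tp[2:3],48))
```

```text
nut [ 447.5 -234.4   34.7    0.6]
leverdot [ 370.1 -269.7   31.     1.5]
brass [ 4.879e+02 -2.733e+02  4.630e+01  4.000e-01]
fscrL [ 4.687e+02 -2.740e+01  3.790e+01  2.000e-01]
fscrM [481.5 -96.8  37.9   0.6]
fscrR [ 5.005e+02 -1.944e+02  3.690e+01  5.000e-01]
cornNL [335.9 -22.9  12.4   1.9]
bl L far [409.1 -41.6  37.3   1.1]
bl L near [388.5 -50.7  39.    1.8]
bl R far [ 4.586e+02 -1.718e+02  3.010e+01  4.000e-01]
bl R near [ 438.4 -179.5   33.5    0.8]
board z12 NL,NR,FL [[336.7, -22.4, 12.0], [391.3, -306.3, 12.0], [473.6, 1.3, 12.0]]
fence foot z12 L,R [[453.7, -5.2, 12.0], [502.1, -263.1, 12.0]]
blank z34 [[409.6, -41.3, 34.0], [389.3, -50.3, 34.0], [458.5, -171.1, 34.0], [438.1, -179.6, 34.0]]
scene blank z34 [[411.7, -45.7, 34.0], [392.2, -57.0, 34.0], [454.6, -166.5, 34.0], [438.2, -178.5, 34.0]]
dot z31? [[ 370.74497253 -269.30813735   31.        ]] nut z41 [[ 447.40035252 -233.08139677   41.        ]] [[ 441.07357697 -225.10733304   41.        ]] brass z48 [[ 487.87670782 -272.83744676   48.        ]]
```

```bash
python3 -m inch '[{"x":4.5,"y":-4,"spin":0.05},{"x":9,"y":-8,"spin":0.1},{"x":13.5,"y":-12,"spin":0.15},{"x":18,"y":-16,"spin":0.2},{"x":22,"y":-20.5,"spin":0.25},{"x":24,"y":-26.3,"spin":0.3},{"x":24,"y":-32.3,"spin":0.35},{"x":24,"y":-38.3,"spin":0.4},{"x":24,"y":-44.4,"spin":0.414},{"x":24,"y":-50.5,"spin":0.414}]'
python3 -m inch '[{"x":0,"y":-6},{"x":0,"y":-12},{"x":0,"y":-18},{"x":-0.2,"y":-22.5},{"x":-0.2,"y":-22.5,"z":-4},{"x":-0.2,"y":-22.5,"z":-9},{"x":-0.2,"y":-22.5,"z":-14},{"x":-0.2,"y":-22.5,"z":-14},{"x":-0.2,"y":-22.5,"z":-14}]'
```

```text
$[0]: bad value
$[0]: bad value
```

```bash
python3 -m inch '[{"x":4.5,"y":-4,"z":0,"spin":0.05,"jaw":8.7},{"x":9,"y":-8,"z":0,"spin":0.1,"jaw":8.7},{"x":13.5,"y":-12,"z":0,"spin":0.15,"jaw":8.7},{"x":18,"y":-16,"z":0,"spin":0.2,"jaw":8.7},{"x":22,"y":-20.5,"z":0,"spin":0.25,"jaw":8.7},{"x":24,"y":-26.3,"z":0,"spin":0.3,"jaw":8.7},{"x":24,"y":-32.3,"z":0,"spin":0.35,"jaw":8.7},{"x":24,"y":-38.3,"z":0,"spin":0.4,"jaw":8.7},{"x":24,"y":-44.4,"z":0,"spin":0.414,"jaw":8.7},{"x":24,"y":-50.5,"z":0,"spin":0.414,"jaw":8.7}]'
```

```text
clock: 1.55
ee_pos: [379.8, 102.4, 186.6]
orientation: [-180.0, 0.1, -169.2]
force: [0.9, 0.2, 0.1]
width: 0.991
gripper_force: 0.0
```

```bash
python3 -m inch '[{"x":0,"y":-6,"z":0,"spin":0,"jaw":8.7},{"x":0,"y":-12,"z":0,"spin":0,"jaw":8.7},{"x":0,"y":-18,"z":0,"spin":0,"jaw":8.7},{"x":-0.2,"y":-22.5,"z":0,"spin":0,"jaw":8.7},{"x":-0.2,"y":-22.5,"z":-4,"spin":0,"jaw":8.7},{"x":-0.2,"y":-22.5,"z":-9,"spin":0,"jaw":8.7},{"x":-0.2,"y":-22.5,"z":-13,"spin":0,"jaw":8.7},{"x":-0.2,"y":-22.5,"z":-13,"spin":0,"jaw":8.7}]'
python3 - <<'E'
from h import *
t=bot.camera("top");s=bot.camera("scene")
cv2.imwrite("pics/b2.png",np.vstack([crop(t,290,190,450,300,4)[:,:640],cv2.copyMakeBorder(crop(s,275,175,415,285,1),0,0,0,500,0)]))
cv2.imwrite("pics/s2.png",crop(s,275,150,435,290,4))
E
```

```text
clock: 2.55
ee_pos: [375.7, -120.2, 54.5]
orientation: [179.8, -0.3, -169.2]
force: [0.9, 0.5, 0.8]
width: 0.991
gripper_force: 0.0
```

View pics/s2.png

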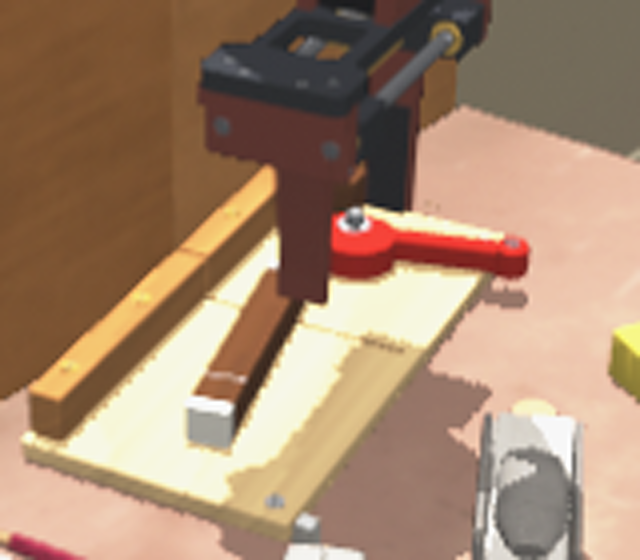

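The crop shows the near finger's tip at about (303,300) and the other finger behind it, at (390,205). I'll check where the ray puts that tip before going lower.

Run:
```python
from h import *
s=bot.camera("scene");t=bot.camera("top")
p=(np.array([[278,292],[327,302],[303,298],[390,208]])+.5)/4-.5+[275,150]
print(plane(s,p,54.5).round(1)); x=bot.state(); print(x["ee_pos"],x["orientation"])
```

```text
[[ 415.1 -121.3   54.5]
 [ 391.1 -128.5   54.5]
 [ 402.3 -124.3   54.5]
 [ 419.4 -225.5   54.5]]
[ 379.25496568 -121.27811575   57.89682467] [-1.79913189e+02  1.46778297e-01 -1.69203603e+02]
```

The ray and the reported TCP pose disagree by about 60 mm, so I'll check in the top view.

Run:
```python
from h import *
t=bot.camera("top");s=bot.camera("scene")
cv2.imwrite("pics/c3.png",np.hstack([crop(t,300,190,450,340,3),cv2.resize(crop(s,300,120,420,270,3),(360,450))]))
```

```text
(no output)
```

View pics/c3.png

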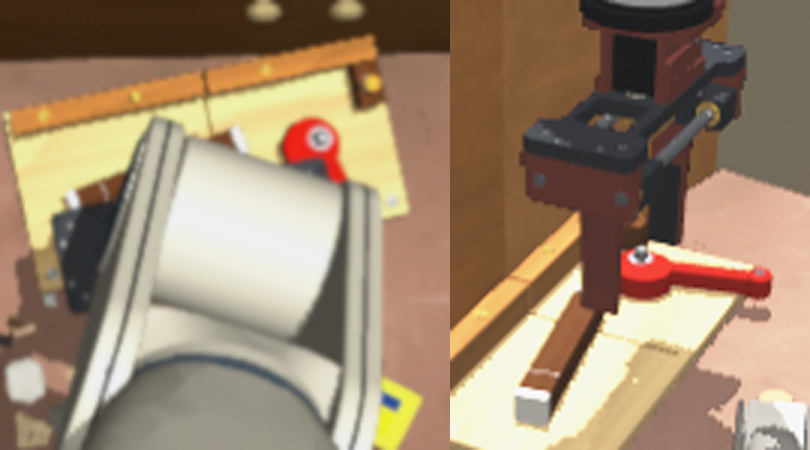

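The top part shows the gripper body's left end at (60,255), which agrees with the reported pose. I'll project the expected fingertips into the scene view and compare.

```bash
cat >> h.py <<'E'
def proj(c,P):
    f=240/np.tan(np.radians(c["fovy"]/2))
    q=(np.array(P,float)-c["eye"])@R.from_euler("xyz",c["rotation"],degrees=True).as_matrix()
    a=np.c_[q[:,0],-q[:,1]]/-q[:,2:]
    return a*(1+c["k1"]*(a**2).sum(1,keepdims=True))*f+[c["cx"],c["cy"]]
E
python3 - <<'E'
from h import *
s=bot.camera("scene");x=bot.state();e=x["ee_pos"];print(e,x["joints"].round(1))
u=np.array([-.187,.982,0])
P=[e+50*u+[0,0,d] for d in(0,35,80)]+[e-50*u+[0,0,d] for d in(0,35,80)]
print(((proj(s,P)-[275,150])*4).round())
E
```

```text
[ 378.99432861 -121.19897259   57.70279314] [ -19.4   18.9  126.1   -0.    34.8 -120.2]
[[293. 361.]
 [295. 295.]
 [298. 207.]
 [379. 262.]
 [383. 200.]
 [388. 116.]]
```

Run:
```python
from h import *
t=bot.camera("top")
p=(np.array([[53,215],[75,310]])+.5)/3-.5+[300,190]
for z in (120,150,185): print(z,plane(t,p,z).round(1).tolist())
```

```text
120 [[394.1, -32.0, 120.0], [328.5, -45.7, 120.0]]
150 [[393.9, -31.7, 150.0], [330.2, -45.1, 150.0]]
185 [[393.6, -31.4, 185.0], [332.1, -44.3, 185.0]]
```

```bash
python3 -m inch '[{"x":0,"y":0,"z":-2,"spin":0,"jaw":8.7},{"x":0,"y":0,"z":-4,"spin":0,"jaw":8.7},{"x":0,"y":0,"z":-4,"spin":0,"jaw":8.7}]'
python3 - <<'E'
from h import *
s=bot.camera("scene");x=bot.state();e=x["ee_pos"];print(e,x["force"])
u=np.array([-.187,.982,0])
print(((proj(s,[e+50*u,e-50*u])-[275,150])*4).round())
cv2.imwrite("pics/s4.png",crop(s,275,150,435,290,4))
E
```

```text
clock: 3.32
ee_pos: [377.3, -120.6, 16.1]
orientation: [180.0, -0.1, -169.2]
force: [-0.6, -1.6, -0.2]
width: 0.99
gripper_force: 0.0
[ 377.75662303 -120.80319162   16.58319676] [-0.05905954 -1.11209877 -0.50113238]
[[292. 435.]
 [377. 333.]]
```

View pics/s4.png

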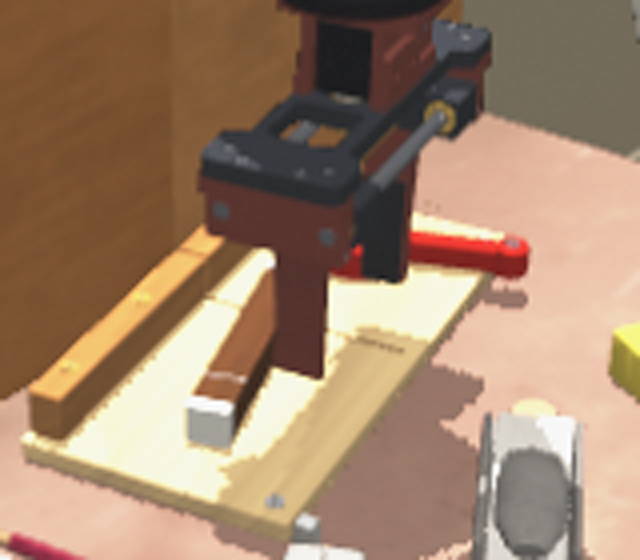

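The fingertips appear at (300,375) and (385,278), but the reported pose predicts (292,435) and (377,333). They really hang about 30 mm higher than reported. I'll feel downwards gently.

```bash
python3 -m inch '[{"x":0,"y":0,"z":-0.3,"spin":0,"jaw":8.7},{"x":0,"y":0,"z":-0.6,"spin":0,"jaw":8.7},{"x":0,"y":0,"z":-0.6,"spin":0,"jaw":8.7}]'
```

```text
clock: 3.75
ee_pos: [378.0, -120.9, 10.5]
orientation: [-180.0, 0.0, -169.2]
force: [0.3, -0.0, -0.8]
width: 0.99
gripper_force: 0.0
```

```bash
python3 -m inch '[{"x":0,"y":0,"z":-0.5,"spin":0,"jaw":8.7},{"x":0,"y":0,"z":-1,"spin":0,"jaw":8.7},{"x":0,"y":0,"z":-1,"spin":0,"jaw":8.7}]'; python3 -m inch '[{"x":0,"y":0,"z":-0.3,"spin":0,"jaw":8.7},{"x":0,"y":0,"z":-0.6,"spin":0,"jaw":8.7},{"x":0,"y":0,"z":-0.6,"spin":0,"jaw":8.7}]'
python3 - <<'E'
from h import *
s=bot.camera("scene");x=bot.state();print(x["ee_pos"],x["force"])
u=np.array([-.187,.982,0]);e=x["ee_pos"]
print(((proj(s,[e+50*u+[0,0,32],e-50*u+[0,0,32]])-[275,150])*4).round())
cv2.imwrite("pics/s5.png",crop(s,275,150,435,290,4))
E
```

```text
clock: 4.12
ee_pos: [377.5, -120.7, -0.1]
orientation: [180.0, -0.1, -169.2]
force: [0.6, 0.6, 0.2]
width: 0.992
gripper_force: 0.0
clock: 4.5
ee_pos: [377.7, -120.8, -5.9]
orientation: [180.0, -0.0, -169.2]
force: [0.0, 0.6, 0.0]
width: 0.994
gripper_force: 0.0
[ 377.7710901  -120.82951791   -5.74786235] [-0.74427241 -0.68653363  0.76703774]
[[293. 419.]
 [378. 317.]]
```

View pics/s5.png

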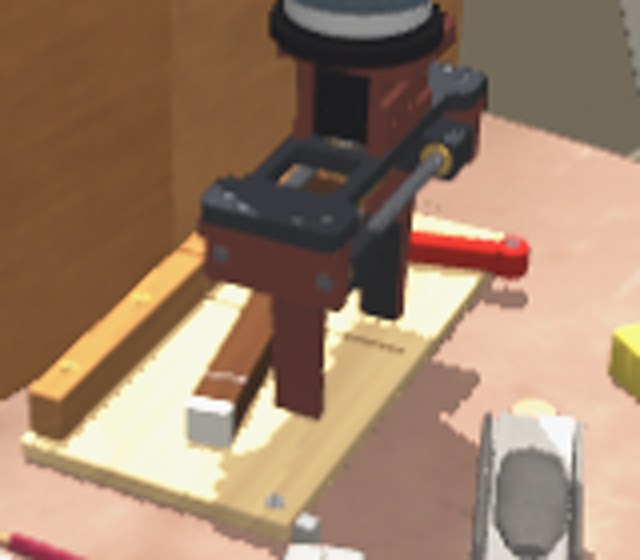

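The fingertips are now at (298,415) and (380,318), which confirms an offset of about +33 mm (true z ≈ 27). I'll go down 10 mm more, then push towards the fence.

```bash
python3 -m inch '[{"x":0,"y":0,"z":-0.5,"spin":0,"jaw":8.7},{"x":0,"y":0,"z":-1,"spin":0,"jaw":8.7},{"x":0,"y":0,"z":-1,"spin":0,"jaw":8.7}]'
python3 -m inch '[{"x":0.59,"y":0.11,"z":0,"spin":0,"jaw":8.7},{"x":1.18,"y":0.22,"z":0,"spin":0,"jaw":8.7},{"x":1.77,"y":0.34,"z":0,"spin":0,"jaw":8.7},{"x":2.36,"y":0.45,"z":0,"spin":0,"jaw":8.7},{"x":2.95,"y":0.56,"z":0,"spin":0,"jaw":8.7},{"x":3.54,"y":0.67,"z":0,"spin":0,"jaw":8.7},{"x":4.1,"y":0.78,"z":0,"spin":0,"jaw":8.7},{"x":4.6,"y":0.88,"z":0,"spin":0,"jaw":8.7},{"x":5.1,"y":0.97,"z":0,"spin":0,"jaw":8.7},{"x":5.5,"y":1.05,"z":0,"spin":0,"jaw":8.7}]'
```

```text
clock: 4.92
ee_pos: [377.5, -120.8, -16.1]
orientation: [180.0, -0.0, -169.2]
force: [0.0, 0.2, -0.1]
width: 0.993
gripper_force: 0.0
clock: 6.18
ee_pos: [433.3, -110.3, -15.6]
orientation: [-180.0, 0.0, -169.2]
force: [-0.0, 0.4, -0.4]
width: 0.988
gripper_force: 0.2
```

```bash
python3 -m inch '[{"x":0.2,"y":0.04,"z":0,"spin":0,"jaw":8.7},{"x":0.4,"y":0.08,"z":0,"spin":0,"jaw":8.7},{"x":0.6,"y":0.11,"z":0,"spin":0,"jaw":8.7},{"x":0.6,"y":0.11,"z":0,"spin":0,"jaw":8.7}]'
python3 -m inch '[{"x":0.1,"y":0.02,"z":0,"spin":0,"jaw":8.7},{"x":0.2,"y":0.04,"z":0,"spin":0,"jaw":8.7},{"x":0.2,"y":0.04,"z":0,"spin":0,"jaw":8.7}]'
python3 - <<'E'
from h import *
s=bot.camera("scene")
cv2.imwrite("pics/s6.png",crop(s,275,150,435,290,4))
E
```

```text
clock: 6.68
ee_pos: [439.2, -109.3, -15.6]
orientation: [-180.0, 0.0, -169.2]
force: [-0.6, 0.4, -0.0]
width: 0.991
gripper_force: 0.0
clock: 7.05
ee_pos: [441.0, -108.9, -15.6]
orientation: [-180.0, 0.0, -169.2]
force: [-0.4, -0.0, -1.0]
width: 0.991
gripper_force: 0.0
```

View pics/s6.png

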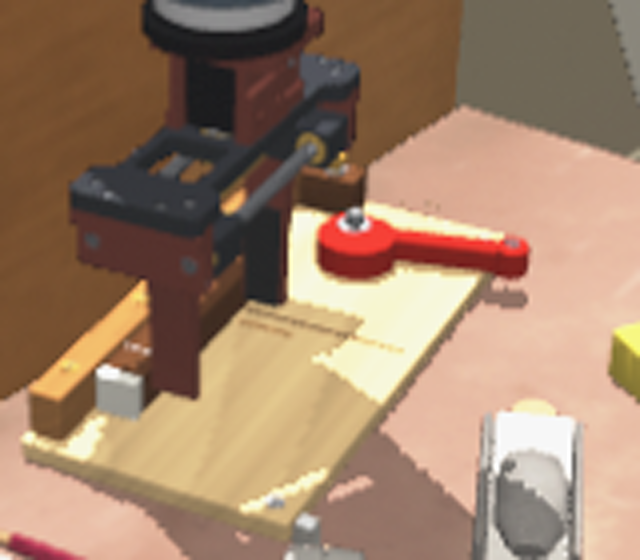

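The blank's left end, at (120,390), is now nearly at the fence, with the fingers behind it at (175,390). I'll creep on until there's a force.

```bash
python3 -m inch '[{"x":0.1,"y":0.02,"z":0,"spin":0,"jaw":8.7},{"x":0.2,"y":0.04,"z":0,"spin":0,"jaw":8.7},{"x":0.2,"y":0.04,"z":0,"spin":0,"jaw":8.7}]'
python3 -m inch '[{"x":0.1,"y":0.02,"z":0,"spin":0,"jaw":8.7},{"x":0.2,"y":0.04,"z":0,"spin":0,"jaw":8.7},{"x":0.2,"y":0.04,"z":0,"spin":0,"jaw":8.7}]'
python3 -m inch '[{"x":0.1,"y":0.02,"z":0,"spin":0,"jaw":8.7},{"x":0.2,"y":0.04,"z":0,"spin":0,"jaw":8.7},{"x":0.2,"y":0.04,"z":0,"spin":0,"jaw":8.7}]'
```

```text
clock: 7.48
ee_pos: [441.0, -108.5, -15.8]
orientation: [180.0, -0.2, -169.2]
force: [-5.7, -4.9, 3.7]
width: 0.993
gripper_force: 3.4
clock: 7.85
ee_pos: [440.9, -108.1, -16.0]
orientation: [179.9, -0.4, -169.2]
force: [-11.1, -9.1, 7.0]
width: 0.99
gripper_force: 6.6
clock: 8.22
ee_pos: [440.7, -107.8, -16.2]
orientation: [179.8, -0.6, -169.2]
force: [-17.7, -12.6, 11.3]
width: 0.99
gripper_force: 9.8
```

```bash
python3 -m inch '[{"x":-1.2,"y":-0.23,"z":0,"spin":0,"jaw":8.7},{"x":-2.46,"y":-0.47,"z":0,"spin":0,"jaw":8.7},{"x":-2.46,"y":-0.47,"z":3,"spin":0,"jaw":8.7},{"x":-2.46,"y":-0.47,"z":6,"spin":0,"jaw":4},{"x":-1.5,"y":4,"z":6,"spin":0,"jaw":0},{"x":-0.54,"y":9.86,"z":6,"spin":0,"jaw":0},{"x":-0.54,"y":9.86,"z":6,"spin":0,"jaw":0},{"x":-0.54,"y":9.86,"z":6,"spin":0,"jaw":0},{"x":-0.54,"y":9.86,"z":3,"spin":0,"jaw":0},{"x":-0.54,"y":9.86,"z":3,"spin":0,"jaw":0}]'
python3 - <<'E'
from h import *
s=bot.camera("scene")
cv2.imwrite("pics/s7.png",crop(s,275,150,435,290,4))
E
```

```text
clock: 9.48
ee_pos: [439.7, -10.3, 13.2]
orientation: [180.0, -0.2, -169.3]
force: [0.2, -0.3, 0.2]
width: 0.234
gripper_force: 0.0
```

View pics/s7.png

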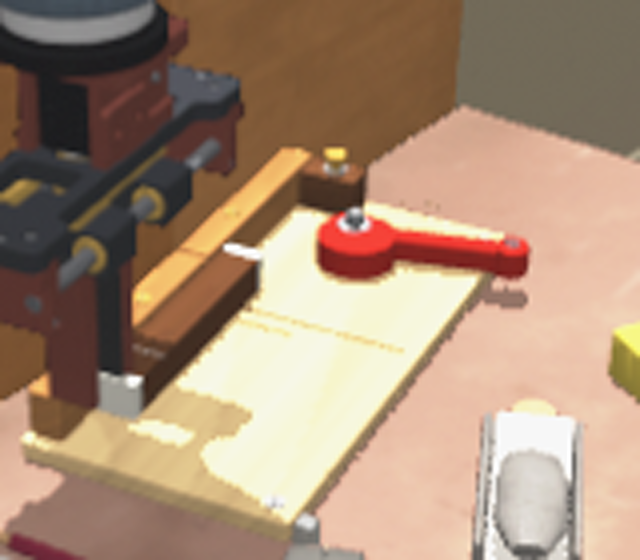

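The blank is flush along the fence, with its left end at (120,393), its right end at (243,250), and the fingers above and left of its end. Next I close the fingers, go down and push towards the stop.

```bash
python3 -m inch '[{"x":0,"y":0,"z":0,"spin":0,"jaw":0},{"x":0,"y":0,"z":0,"spin":0,"jaw":0},{"x":0,"y":0,"z":0,"spin":0,"jaw":0},{"x":0,"y":0,"z":-1.5,"spin":0,"jaw":0},{"x":0,"y":0,"z":-2.8,"spin":0,"jaw":0},{"x":0,"y":0,"z":-2.8,"spin":0,"jaw":0}]'
python3 -m inch '[{"x":0.19,"y":-0.98,"z":0,"spin":0,"jaw":0},{"x":0.37,"y":-1.96,"z":0,"spin":0,"jaw":0},{"x":0.56,"y":-2.95,"z":0,"spin":0,"jaw":0},{"x":0.75,"y":-3.93,"z":0,"spin":0,"jaw":0},{"x":0.94,"y":-4.91,"z":0,"spin":0,"jaw":0},{"x":1.12,"y":-5.89,"z":0,"spin":0,"jaw":0},{"x":1.31,"y":-6.87,"z":0,"spin":0,"jaw":0},{"x":1.5,"y":-7.86,"z":0,"spin":0,"jaw":0},{"x":1.68,"y":-8.84,"z":0,"spin":0,"jaw":0},{"x":1.81,"y":-9.5,"z":0,"spin":0,"jaw":0}]'
```

```text
clock: 10.28
ee_pos: [440.3, -9.0, -15.0]
orientation: [180.0, -0.2, -169.2]
force: [0.2, 0.1, 0.7]
width: 0.003
gripper_force: 0.0
clock: 11.52
ee_pos: [459.7, -104.7, -13.7]
orientation: [-180.0, 0.0, -169.2]
force: [-0.3, 1.5, 1.0]
width: 0.003
gripper_force: 0.5
```

```bash
python3 -m inch '[{"x":0.05,"y":-0.25,"z":0,"spin":0,"jaw":0},{"x":0.09,"y":-0.49,"z":0,"spin":0,"jaw":0},{"x":0.09,"y":-0.49,"z":0,"spin":0,"jaw":0}]'
python3 -m inch '[{"x":0.04,"y":-0.2,"z":0,"spin":0,"jaw":0},{"x":0.08,"y":-0.4,"z":0,"spin":0,"jaw":0},{"x":0.08,"y":-0.4,"z":0,"spin":0,"jaw":0}]'
python3 -m inch '[{"x":0.04,"y":-0.2,"z":0,"spin":0,"jaw":0},{"x":0.08,"y":-0.4,"z":0,"spin":0,"jaw":0},{"x":0.08,"y":-0.4,"z":0,"spin":0,"jaw":0}]'
```

```text
clock: 11.9
ee_pos: [460.5, -109.0, -13.6]
orientation: [-180.0, 0.0, -169.2]
force: [0.2, -0.2, 0.3]
width: 0.005
gripper_force: 0.0
clock: 12.28
ee_pos: [461.4, -113.1, -13.6]
orientation: [-180.0, 0.0, -169.2]
force: [0.4, 0.1, -1.0]
width: 0.008
gripper_force: 0.0
clock: 12.65
ee_pos: [461.4, -115.9, -13.6]
orientation: [179.9, -0.1, -169.3]
force: [0.2, 9.6, 3.4]
width: 0.005
gripper_force: 4.5
```

```bash
python3 -m inch '[{"x":-0.22,"y":1.2,"z":0,"spin":0,"jaw":0},{"x":-0.22,"y":1.2,"z":3,"spin":0,"jaw":0},{"x":-0.22,"y":1.2,"z":6,"spin":0,"jaw":0},{"x":-2,"y":-2,"z":6,"spin":0,"jaw":0},{"x":-2,"y":-6.05,"z":6,"spin":0,"jaw":0},{"x":-2,"y":-6.05,"z":6,"spin":0,"jaw":0},{"x":-2,"y":-6.05,"z":3,"spin":0,"jaw":0},{"x":-2,"y":-6.05,"z":0,"spin":0,"jaw":0},{"x":-2,"y":-6.05,"z":0,"spin":0,"jaw":0}]'
python3 -m inch '[{"x":0.5,"y":0.09,"z":0,"spin":0,"jaw":0},{"x":0.98,"y":0.19,"z":0,"spin":0,"jaw":0},{"x":1.2,"y":0.23,"z":0,"spin":0,"jaw":0},{"x":1.4,"y":0.26,"z":0,"spin":0,"jaw":0},{"x":1.4,"y":0.26,"z":0,"spin":0,"jaw":0}]'
```

```text
clock: 13.78
ee_pos: [440.3, -175.9, -15.2]
orientation: [179.8, -0.2, -169.2]
force: [-0.3, -0.2, 0.2]
width: 0.004
gripper_force: 0.0
clock: 14.4
ee_pos: [453.7, -174.9, -13.1]
orientation: [179.9, -0.2, -169.2]
force: [-10.5, -5.4, 8.4]
width: 0.002
gripper_force: 5.6
```

```bash
python3 -m inch '[{"x":-1.5,"y":-0.28,"z":0,"spin":0,"jaw":0},{"x":-1.5,"y":-0.28,"z":3,"spin":0,"jaw":0},{"x":-1.5,"y":-0.28,"z":6,"spin":0,"jaw":0},{"x":-4,"y":-5,"z":6,"spin":0,"jaw":0},{"x":-6.1,"y":-10,"z":6,"spin":0,"jaw":0},{"x":-6.1,"y":-11.5,"z":6,"spin":0,"jaw":0},{"x":-6.1,"y":-11.5,"z":6,"spin":0,"jaw":0}]'
python3 - <<'E'
from h import *
s=bot.camera("scene"); c=np.array([432.6,-151.3]);ux=np.array([.9823,.1874]);uy=np.array([-.1874,.9823])
bx=lambda p:np.c_[(p[:,:2]-c)@ux,(p[:,:2]-c)@uy].round(1).tolist()
im=s["color"];hsv=cv2.cvtColor(im,cv2.COLOR_RGB2HSV)
W=lambda x,y,z:np.r_[c+x*ux+y*uy,z]
exp=proj(s,[W(26,20,34),W(48,20,34),W(26,20,12),W(48,20,12)]);print("expected home left-end corners",exp.round(1).tolist())
x0,y0=(exp.min(0)-12).astype(int);x1,y1=(exp.max(0)+12).astype(int)
m=((hsv[...,1]<45)&(hsv[...,2]>120)).astype(np.uint8);k=np.zeros_like(m);k[y0:y1,x0:x1]=m[y0:y1,x0:x1]
for q in cv2.findContours(k,0,2)[0]:
    if cv2.contourArea(q)>8:
        r=cv2.boxPoints(cv2.minAreaRect(q)); print(cv2.contourArea(q),r.round(1).tolist(),cv2.approxPolyDP(q,1.5,True).reshape(-1,2).tolist(),cv2.moments(q)["m10"]/cv2.moments(q)["m00"],cv2.moments(q)["m01"]/cv2.moments(q)["m00"])
print("expected centre",proj(s,[W(37,20,23)]),proj(s,[W(37,25,23)]))
print(bot.state()["ee_pos"])
E
```

```text
clock: 15.28
ee_pos: [395.3, -290.6, 46.6]
orientation: [-180.0, 0.1, -169.3]
force: [-0.1, 0.4, -0.2]
width: 0.006
gripper_force: 0.0
expected home left-end corners [[329.9, 223.9], [320.3, 221.3], [329.8, 233.1], [320.4, 230.4]]
284.0 [[309.0, 244.0], [309.0, 231.0], [340.0, 231.0], [340.0, 244.0]] [[340, 233], [334, 231], [331, 234], [321, 232], [309, 244], [340, 244]] 327.31279342723 238.7411971830986
88.5 [[318.8999938964844, 229.5], [321.3999938964844, 219.60000610351562], [332.20001220703125, 222.3000030517578], [329.70001220703125, 232.1999969482422]] [[322, 220], [321, 229], [329, 232], [331, 223]] 325.623352165725 225.80979284369113
expected centre [[325.07383816 227.18696972]] [[323.93444663 228.33963042]]
[ 395.16094453 -289.57016231   46.39585179]
```

The blank's left end is at pixel (325.6,225.8). Home should be (325.1,227.2), so it's home. Next I compute the lever arc.

```bash
python3 - <<'E'
import numpy as np
c=np.array([432.6,-151.3]);ux=np.array([.9823,.1874]);uy=np.array([-.1874,.9823])
W=lambda p:c+p[0]*ux+p[1]*uy
st=W((-63.1,-129.4))
for q in np.r_[0:1.3:.1,1.3:1.81:.05]:
    a=np.radians(-165)-q;d=np.array([np.cos(a),np.sin(a)]);n=np.array([np.sin(a),-np.cos(a)])
    p=np.array([-1.7,-85])+70*d-17*n
    w=(W(p)-st)/10; print(round(q,2),w.round(2),"spin",round(-1.24*q/1.5,2), "abs",W(p).round(0),"n",(n[0]*ux+n[1]*uy).round(2))
E
python3 -m inch '[{"x":0,"y":0,"z":-3,"spin":0,"jaw":0},{"x":0,"y":0,"z":-6,"spin":0,"jaw":0},{"x":0,"y":0,"z":-6,"spin":0,"jaw":0}]'
```

```text
0.0 [-0.36  0.93] spin -0.0 abs [ 391. -281.] n [-0.44  0.9 ]
0.1 [-0.79  1.51] spin -0.08 abs [ 387. -275.] n [-0.34  0.94]
0.2 [-1.16  2.13] spin -0.17 abs [ 383. -269.] n [-0.25  0.97]
0.3 [-1.47  2.78] spin -0.25 abs [ 380. -262.] n [-0.15  0.99]
0.4 [-1.71  3.46] spin -0.33 abs [ 378. -256.] n [-0.05  1.  ]
0.5 [-1.88  4.16] spin -0.41 abs [ 376. -249.] n [0.05 1.  ]
0.6 [-1.98  4.87] spin -0.5 abs [ 375. -241.] n [0.15 0.99]
0.7 [-2.    5.59] spin -0.58 abs [ 375. -234.] n [0.25 0.97]
0.8 [-1.96  6.31] spin -0.66 abs [ 375. -227.] n [0.34 0.94]
0.9 [-1.84  7.02] spin -0.74 abs [ 376. -220.] n [0.43 0.9 ]
1.0 [-1.66  7.72] spin -0.83 abs [ 378. -213.] n [0.52 0.85]
1.1 [-1.4   8.39] spin -0.91 abs [ 381. -206.] n [0.6 0.8]
1.2 [-1.08  9.04] spin -0.99 abs [ 384. -200.] n [0.68 0.73]
1.3 [-0.7   9.65] spin -1.07 abs [ 388. -194.] n [0.75 0.66]
1.35 [-0.49  9.94] spin -1.12 abs [ 390. -191.] n [0.78 0.62]
1.4 [-0.26 10.22] spin -1.16 abs [ 392. -188.] n [0.81 0.58]
1.45 [-1.000e-02  1.048e+01] spin -1.2 abs [ 395. -185.] n [0.84 0.54]
1.5 [ 0.24 10.74] spin -1.24 abs [ 397. -183.] n [0.87 0.5 ]
1.55 [ 0.51 10.98] spin -1.28 abs [ 400. -180.] n [0.89 0.45]
1.6 [ 0.79 11.21] spin -1.32 abs [ 403. -178.] n [0.91 0.41]
1.65 [ 1.08 11.42] spin -1.36 abs [ 406. -176.] n [0.93 0.36]
1.7 [ 1.38 11.62] spin -1.41 abs [ 409. -174.] n [0.95 0.32]
1.75 [ 1.69 11.8 ] spin -1.45 abs [ 412. -172.] n [0.96 0.27]
1.8 [ 2.01 11.97] spin -1.49 abs [ 415. -171.] n [0.98 0.22]
clock: 15.7
ee_pos: [394.0, -287.3, -15.2]
orientation: [179.8, -0.2, -169.1]
force: [-0.2, 0.5, -0.7]
width: 0.004
gripper_force: 0.0
```

```bash
python3 -m inch '[{"x":-0.79,"y":1.5,"z":0,"spin":-0.08,"jaw":0},{"x":-1.16,"y":2.13,"z":0,"spin":-0.17,"jaw":0},{"x":-1.47,"y":2.78,"z":0,"spin":-0.25,"jaw":0},{"x":-1.71,"y":3.46,"z":0,"spin":-0.33,"jaw":0},{"x":-1.88,"y":4.16,"z":0,"spin":-0.41,"jaw":0},{"x":-1.98,"y":4.87,"z":0,"spin":-0.5,"jaw":0},{"x":-2,"y":5.59,"z":0,"spin":-0.58,"jaw":0},{"x":-1.96,"y":6.31,"z":0,"spin":-0.66,"jaw":0},{"x":-1.84,"y":7.02,"z":0,"spin":-0.74,"jaw":0},{"x":-1.66,"y":7.72,"z":0,"spin":-0.83,"jaw":0}]'
python3 - <<'E'
from workcell import bot
x=bot.state();print(x["ee_pos"],x["force"],x["wrist_torque"],x["orientation"])
E
```

```text
clock: 16.95
ee_pos: [380.6, -212.9, -12.2]
orientation: [180.0, 0.2, 143.1]
force: [1.1, -2.9, -1.4]
width: 0.004
gripper_force: 1.5
[ 380.61994517 -212.90930096  -12.19133394] [ 1.06734224 -2.88432702 -1.37910103] [-0.5022898  -0.31817008 -0.04670521] [179.97863097   0.23541695 143.13103115]
```

```bash
python3 -m inch '[{"x":0.26,"y":0.67,"z":0,"spin":-0.08,"jaw":0},{"x":0.58,"y":1.32,"z":0,"spin":-0.16,"jaw":0},{"x":0.96,"y":1.93,"z":0,"spin":-0.24,"jaw":0},{"x":1.17,"y":2.22,"z":0,"spin":-0.29,"jaw":0},{"x":1.4,"y":2.5,"z":0,"spin":-0.33,"jaw":0},{"x":1.4,"y":2.5,"z":0,"spin":-0.33,"jaw":0}]'
python3 -m inch '[{"x":0.12,"y":0.13,"z":0,"spin":-0.02,"jaw":0},{"x":0.25,"y":0.26,"z":0,"spin":-0.04,"jaw":0},{"x":0.25,"y":0.26,"z":0,"spin":-0.04,"jaw":0}]'
```

```text
clock: 17.7
ee_pos: [394.1, -187.8, -12.4]
orientation: [179.9, 0.2, 124.4]
force: [-0.3, -2.0, 1.2]
width: 0.005
gripper_force: 0.8
clock: 18.08
ee_pos: [395.2, -185.3, -13.3]
orientation: [180.0, 0.0, 122.0]
force: [-1.1, -5.7, 4.0]
width: 0.005
gripper_force: 2.5
```

Force is rising, so I'll continue in small steps.

```bash
python3 -m inch '[{"x":0.12,"y":0.13,"z":0,"spin":-0.02,"jaw":0},{"x":0.25,"y":0.26,"z":0,"spin":-0.04,"jaw":0},{"x":0.25,"y":0.26,"z":0,"spin":-0.04,"jaw":0}]'
python3 -m inch '[{"x":0.13,"y":0.12,"z":0,"spin":-0.02,"jaw":0},{"x":0.27,"y":0.24,"z":0,"spin":-0.04,"jaw":0},{"x":0.27,"y":0.24,"z":0,"spin":-0.04,"jaw":0}]'
```

```text
clock: 18.45
ee_pos: [397.2, -183.0, -13.3]
orientation: [-180.0, 0.0, 119.7]
force: [-3.1, -9.5, 4.5]
width: 0.004
gripper_force: 5.0
clock: 18.82
ee_pos: [399.3, -180.9, -13.4]
orientation: [-179.9, 0.0, 117.5]
force: [-5.4, -12.7, 5.8]
width: 0.004
gripper_force: 6.9
```

```bash
python3 -m inch '[{"x":0.14,"y":0.11,"z":0,"spin":-0.02,"jaw":0},{"x":0.28,"y":0.22,"z":0,"spin":-0.04,"jaw":0},{"x":0.28,"y":0.22,"z":0,"spin":-0.04,"jaw":0},{"x":0.28,"y":0.22,"z":0,"spin":-0.04,"jaw":0}]'
```

```text
clock: 19.32
ee_pos: [400.9, -178.9, -13.5]
orientation: [-179.8, -0.0, 115.2]
force: [-10.4, -18.4, 7.2]
width: 0.006
gripper_force: 10.4
```

Firm (about 17 N). I'll back off and check.

```bash
python3 -m inch '[{"x":-1.5,"y":-0.8,"z":0,"spin":0,"jaw":0},{"x":-3.5,"y":-1.8,"z":0,"spin":0,"jaw":0},{"x":-3.5,"y":-1.8,"z":4,"spin":0,"jaw":0},{"x":-3.5,"y":-1.8,"z":9,"spin":0,"jaw":0},{"x":-3.5,"y":-7,"z":11,"spin":0,"jaw":0},{"x":-3.5,"y":-12,"z":11,"spin":0,"jaw":0},{"x":-3.5,"y":-17,"z":11,"spin":0,"jaw":0},{"x":-3.5,"y":-17,"z":11,"spin":0,"jaw":0}]'
python3 - <<'E'
from h import *
s=bot.camera("scene"); c=np.array([432.6,-151.3]);ux=np.array([.9823,.1874]);uy=np.array([-.1874,.9823])
W=lambda x,y,z:np.r_[c+x*ux+y*uy,z]
hsv=cv2.cvtColor(s["color"],cv2.COLOR_RGB2HSV);H,S_,V=cv2.split(hsv)
red=(((H<6)|(H>174))&(S_>190)&(V>90)).astype(np.uint8);red[:175]=0;red[285:]=0;red[:,:290]=0;red[:,430:]=0
q=max(cv2.findContours(red,0,2)[0],key=cv2.contourArea).reshape(-1,2)
L=q[q[:,1].argmax()];print("red contour lowest/left/right",L,q[q[:,0].argmin()],q[q[:,0].argmax()],cv2.contourArea(q))
for a in (1.3,1.4,1.5,1.6):
    th=np.radians(-165)-a; print(a,proj(s,[W(-1.7+85*np.cos(th),-85+85*np.sin(th),31),W(-1.7+95*np.cos(th),-85+95*np.sin(th),13)]).round(1).tolist())
m=((S_<45)&(V>120)).astype(np.uint8);k=np.zeros_like(m);k[210:245,308:341]=m[210:245,308:341]
for q in cv2.findContours(k,0,2)[0]:
    if cv2.contourArea(q)>8: M=cv2.moments(q);print(cv2.contourArea(q),M["m10"]/M["m00"],M["m01"]/M["m00"])
print(bot.state()["force"])
E
```

```text
clock: 20.32
ee_pos: [367.6, -350.1, 96.2]
orientation: [180.0, 0.0, 114.9]
force: [-1.5, 0.8, -0.2]
width: -0.003
gripper_force: 0.0
red contour lowest/left/right [358 230] [350 205] [368 210] 178.0
1.3 [[368.4, 226.4], [368.6, 236.6]]
1.4 [[364.2, 226.4], [363.9, 236.6]]
1.5 [[360.0, 226.2], [359.2, 236.3]]
1.6 [[355.8, 225.7], [354.5, 235.8]]
284.0 327.31279342723 238.7411971830986
88.5 325.623352165725 225.80979284369113
[-0.82899712  0.25595045  0.6517146 ]
```

```bash
python3 -c "
from workcell import bot
print(bot.sign_off())"
```

```text
the job is handed in; nothing more can be done
None
```

The job is handed in at about 20 s of the 58 s: the blank sits against fence and stop, and the lever is at about 1.5 rad, pushed with roughly 17 N and still there after I backed off. I couldn't measure the cam's grip on the blank directly, and sign-off returned no verdict.

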